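# Touch open the stamp cupboard on the archive trolley

### The arm

A 7-joint arm with a two-finger parallel gripper is mounted at the origin on a cart in front of the work surface, level with it; the furniture and walls round the work are solid. World frame = base frame: x ahead of the robot, y to its left, z up, the work surface at z = 0. Lengths are in mm, angles in rad, forces in N, time in s.
With the tool pointing down it reaches from about 400 to 925 mm from the base axis. Payload 4.1 kg.
Tool frame: the origin (TCP) lies midway between the tips of the shut fingers; the grasp point (between the pads) lies 19 mm behind it; z points along the fingers, y is the line along which they close (so a half turn about z gives the same grasp; the last joint's range is limited). The gripper opens to 85 mm and grips with 20 to 120 N. Pads are 22 mm wide; open, the fingers measure 114 mm over their backs; the gripper's body (76 mm by 85 mm) begins 54 mm behind the grasp point. The pads swing forward as they close: fully open they stand 13 mm farther back than shut.
Start: joints at [-1.352, 0.398, 0.045, 1.537, -0.019, 1.207, -0.051], TCP at [203.091, 617.497, 195.347] pointing down, gripper open.
Joint ranges: [-2.82, 2.82], [-0.49, 2.23], [-1.37, 1.46], [0, 2.46], [-1.36, 4.5], [0.23, 2], [-2.94, 2.94]. Speed limits (rad/s): [2.57, 2.57, 3.14, 3.14, 3.14, 3.14, 3.14].

### API

Orientations are given as a 3x3 rotation matrix whose columns are the frame's x, y, z axes.
In Python, from plant import readout, cams, manip gives the robot as it stands.
- The arm moves only by the shell command python3 -m pendant 'ROWS'. ROWS is text: rows parted by semicolons, each of 7 numbers parted by spaces: the turn, a rotation vector about the tool's x, y, z in units of 8 degrees (1.0 is 8 degrees), then the shift along the tool's x, y, z in units of 50 mm (1.0 is 50 mm), then the opening, from -1 (shut) to 1 (fully open). A call has 1 to 10 rows; each row is the pose to reach, as a shift and turn from the pose commanded when the call began, along the tool's axes at that moment; what a row does not reach only later rows make up. A row lasts 1/8 s, in which the tool goes at most 62.5 mm and 10.7 degrees, less where a joint would pass 70% of its speed; a pose out of reach is approached as far as the arm can. A call with a gripper value outside its range is refused whole. The fingers move at their own pace and stop on an object; the grip force is fixed at half the most. Time passes only in rows, so rows that repeat a pose let the fingers close. It gives the time, the measured TCP pose, the force, the opening and the grip force at its end, in the units of the state.
- readout.get_state(): the state, without advancing time (a new reading comes with each control period).
- cams.snapshot(name): name is "scene" or "top"; returns the picture (400x640x3 uint8, red, green, blue); there is no depth.
- cams.get_calibration(name): a dict with "fx", "fy", "cx", "cy" (pixels), "rvec" (rotation vector, rad) and "tvec" (3), from world to camera coordinates, as OpenCV has them. Camera axes: x right, y down, z forward; pixel columns grow to the right and rows downward; lengths in mm; the calibration is good to about 2 mm. A picture is of the moment at which its call begins. get_calibration takes no time and is no camera call.
- manip.close_job(): hands the job in; it is judged then, once.
The state is a dict: "t": time; "joint_pos": joint angles; "qvel": joint speeds; "effort": joint torques, N m; "ee_pos": TCP position; "ee_rot": TCP orientation; "wrist_force": force on the tool from outside, world axes, zero at the start; "torque": the same for the moment, N m; "width": finger opening in mm; "finger_force": force on a finger pad.
Only numpy, scipy, OpenCV 4.12 (cv2) and the standard library are available. Lean on these libraries where they do the work, as an engineer would, in place of code of your own. Each camera call takes 0.05 s, during which the arm holds its last target. There are 200 camera calls.

### The job

The rubber stamps are in the small cupboard with the blue door, which has no handle but a push-to-open catch. Gently press the blue door in with a fingertip near its free edge until the catch lets go, take the finger away so that the door springs ajar by itself, then reach in behind its free edge and push it wide open, to about a right angle. Pick nothing up, keep the brown-door cupboard shut, and leave the stamps and all the other things where they stand.

Things in the scene. Friction and masses are not known exactly. Their poses are not given: they have to be found in the camera images.
- blue_cup: the cupboard to open, fixed to the trolley: wood box, blue door, 140 mm wide (y), 150 mm deep with the door (x), 170 mm high. Origin: centre of its underside; x from front to back (the door faces -x), y to the left as seen from its front, z up. Shut door: outer face at x = -75 mm, inner face at x = -63 mm, y = +68 to -68 mm, z = 12 to 166 mm; the wooden box behind it begins at x = -56 mm
- blue_cup_door (a joint): angle of the blue door, rad: 0 shut, negative pressed in, positive opening; upright hinge at its left. About 5 N near the free edge press it in; the catch lets go at about -0.02 (2 to 3 mm there), a hard stop follows at -0.055 (6 to 7 mm). As the finger draws back the door springs out to 0.45 to 0.6. Then it swings freely, stays where it is left, stops at 1.65. The catch does not engage again
- blue_cup_door_edge (a point): top corner of the blue door's free (right-hand) edge, on its outer face, 166 mm above the trolley top, 134 mm from the hinge; moves with the door. Press the door 10 to 30 mm inside this edge
- blue_cup_door_hinge (a point): point on the blue door's hinge axis, level with the door's upper edge (166 mm above the trolley top); in the cupboard's frame x = -63 mm, y = +66 mm. The catch (striker pin on the door, sprung plunger) sits 60 to 92 mm above the trolley top; higher than 100 mm the gap behind the ajar door is empty
- brown_cup: the same cupboard with a brown wooden door, to be left alone; same sizes and axes
- brown_cup_door (a joint): angle of the brown door, rad, 0 shut; must stay shut
- stamp_a: wooden hand stamp standing inside the blue cupboard, 25 x 44 x 77 mm, origin at its underside
- stamp_b: wooden hand stamp standing inside the blue cupboard, 25 x 37 x 77 mm, origin at its underside
- archive_box: brown archive box standing at the right, 240 x 91 x 297 mm high, origin at its underside
- flask: orange drinking flask, 72 mm across, 250 mm high, origin at its underside
- glue_bottle: white glue bottle with a red tip, 50 mm across, 151 mm high, origin at its underside
- hole_punch: two-hole punch with a blue lever at the right, 106 x 148 x 66 mm high, origin at its underside
- stapler: grey stapler at the left, 34 x 138 x 50 mm high, origin at its underside
- ink_pad: flat tin ink pad with a red lid, 72 x 106 x 16 mm, origin at its underside
- bone_folder: ivory-coloured bone folder (flat creasing stick) lying at the front, 23 x 155 x 8 mm, origin at its underside

How it is judged (in metres and radians):
On the way, in this order (a step that is already met when the one before it is completed fails the run):
1. the blue door is pressed in on its catch (below -0.01 rad) (value of joint blue_cup_door below -0.01 rad).
2. the catch has let go and the door stands ajar by its spring (over 0.3 rad) with the robot clear of it (value of joint blue_cup_door above 0.3 rad and contact force between each of the fingers, the arm and blue_cup below 0.05 N), for 0.1 s.
At the end, for the whole second after the job is handed in: the blue door stands still, open by more than 1.35 rad (77 degrees); the brown door is shut on its catch; both stamps stand upright in the cupboard within 15 mm of where they were, and every other thing is within 20 mm of its place and not tipped (value of joint blue_cup_door above 1.35 rad and velocity of joint blue_cup_door between -0.05 and 0.05 rad/s and value of joint brown_cup_door between -0.02 and 0.03 rad and distance of each of stamp_a, stamp_b from where it was at the start of the episode below 0.015 m and distance of each of archive_box, flask, glue_bottle, hole_punch, stapler, ink_pad, bone_folder from where it was at the start of the episode below 0.02 m and angle between each of stamp_a, stamp_b, archive_box, flask, glue_bottle, hole_punch, stapler, ink_pad, bone_folder's own z axis and vertical below 0.15 rad); the robot touches nothing.
It fails at once if the brown door is pressed in or opened (value of joint brown_cup_door above 0.05 rad or value of joint brown_cup_door below -0.025 rad).
It fails at once if the blue cupboard or its door is rammed (over 40 N) (contact force between any of the fingers, the arm and blue_cup above 40 N).
It fails at once if a stamp or another thing is moved, lifted or tipped (distance of any of stamp_a, stamp_b from where it was at the start of the episode above 0.015 m or distance of any of archive_box, flask, glue_bottle, hole_punch, stapler, ink_pad, bone_folder from where it was at the start of the episode above 0.02 m or angle between any of stamp_a, stamp_b, archive_box, flask, glue_bottle, hole_punch, stapler, ink_pad, bone_folder's own z axis and vertical above 0.3 rad).
It also fails if it takes over 51 s, if anything falls off the work surface, if the arm or the gripper's body presses on something with over 40 N, if the wrist force passes 120 N, or if a joint passes its speed limit or range.

## Working session

There is one attempt and no reset: what is moved stays moved. The work goes in short steps, Python scripts to look and compute and a shell command to move; the robot and the scene stay as the last step left them, time stands still between calls to the robot, and variables do not carry over. Pictures are saved under pics/ and viewed, at most 10 in all, crops included, and the job is handed in when it is done.

```bash
ls; mkdir -p pics
python3 - <<'E'
from plant import readout,cams
import cv2,numpy as np
s=readout.get_state();print(s['t'],s['ee_pos'],np.round(s['ee_rot'],3),s['wrist_force'],s['width'])
for n in("scene","top"):
    cv2.imwrite(f"pics/{n}0.png",cams.snapshot(n)[:,:,::-1]);c=cams.get_calibration(n);print(n,c)
    R=cv2.Rodrigues(np.array(c['rvec'],float))[0];print(-R.T@np.array(c['tvec']).ravel(),R)
E
```

```text
pics
0.0 [202.86879384 616.78885506 194.25958738] [[-0.95   0.312 -0.   ]
 [ 0.312  0.95  -0.002]
 [-0.    -0.002 -1.   ]] [ 0.18073607  0.06088815 -0.02566334] 85.383852364435
scene {'fx': 471.95256890199903, 'fy': 471.95256890199903, 'cx': 317.8469881265421, 'cy': 202.1306111087929, 'rvec': array([ 2.31862936, -1.38421233,  0.35825521]), 'tvec': array([-247.47586069,  504.02554349,  948.72279763])}
[ 108.58499239 -212.57309309 1076.28201527] [[ 0.47265319 -0.88121032  0.0082053 ]
 [-0.77454626 -0.41984704 -0.47308198]
 [ 0.42032969  0.21724833 -0.8809802 ]]
top {'fx': 378.60323611482124, 'fy': 378.60323611482124, 'cx': 317.5894748253593, 'cy': 197.98223691112065, 'rvec': array([ 2.15089138, -1.42010577,  0.47088751]), 'tvec': array([-210.22569197,  474.67283352,  929.68249477])}
[ -73.06423943 -253.39789421 1031.63453105] [[ 0.39119623 -0.92029124  0.00543631]
 [-0.74121482 -0.31856496 -0.5908612 ]
 [ 0.54549621  0.2271132  -0.80675491]]
```

View pics/scene0.png

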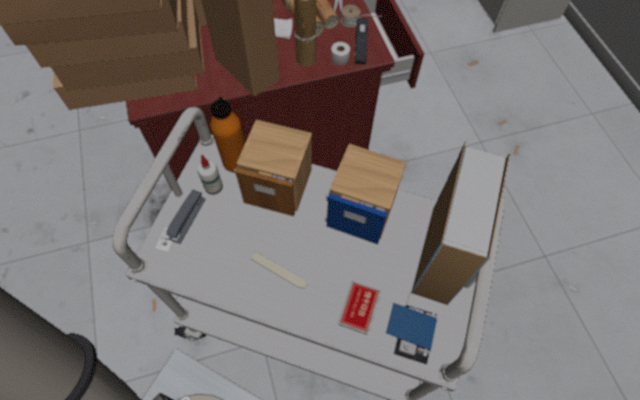

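View pics/top0.png

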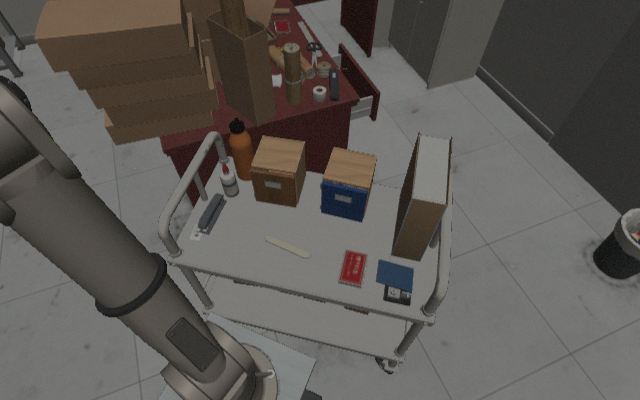

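The blue cupboard is at about (365,195) in the scene view. Its door's top edge runs from (331,192) to (388,210). In the top view it is at (347,185). The archive box stands to its right and the brown cupboard to its left.

```bash
cat > h.py <<'E'
import cv2,numpy as np
from plant import cams,readout
def cal(n):
    c=cams.get_calibration(n);R=cv2.Rodrigues(np.array(c['rvec'],float))[0];t=np.array(c['tvec'],float).ravel()
    K=np.array([[c['fx'],0,c['cx']],[0,c['fy'],c['cy']],[0,0,1]]);return K,R,t
def plane(n,uv,z):
    K,R,t=cal(n);C=-R.T@t;d=R.T@np.linalg.inv(K)@np.array([uv[0],uv[1],1.]);return C+d*(z-C[2])/d[2]
def tri(a,b):
    P=[K@np.c_[R,t] for K,R,t in (cal('scene'),cal('top'))]
    X=cv2.triangulatePoints(P[0],P[1],np.array(a,float).reshape(2,1),np.array(b,float).reshape(2,1));return X[:3,0]/X[3,0]
def proj(n,X):
    K,R,t=cal(n);return cv2.projectPoints(np.array(X,float).reshape(-1,3),cv2.Rodrigues(R)[0],t,K,None)[0][:,0]
E
python3 - <<'E'
from h import *
Q={}
for n,box in(("scene",(310,140,410,250)),("top",(310,140,385,225))):
    im=cv2.imread(f"pics/{n}0.png");x0,y0,x1,y1=box
    hsv=cv2.cvtColor(im,cv2.COLOR_BGR2HSV);m=cv2.inRange(hsv,(100,120,40),(130,255,255))
    k=np.zeros_like(m);k[y0:y1,x0:x1]=m[y0:y1,x0:x1]
    c=max(cv2.findContours(k,0,2)[0],key=cv2.contourArea);h=cv2.convexHull(c)
    q=cv2.approxPolyDP(h,4,True)[:,0];print(n,q.tolist(),cv2.contourArea(h))
    for p in q: print(p,'z166',plane(n,p,166).round(),'z12',plane(n,p,12).round())
    cr=cv2.resize(im[y0:y1,x0:x1],None,fx=5 if n=='top' else 4,fy=5 if n=='top' else 4,interpolation=cv2.INTER_CUBIC)
    Q[n]=cv2.resize(cr,(400,440))
cv2.imwrite("pics/crop.png",np.hstack([Q['scene'],Q['top']]))
E
```

```text
scene [[330, 194], [386, 213], [376, 242], [328, 225]] 1790.0
[330 194] z166 [574.  -2. 166.] z12 [652.  34.  12.]
[386 213] z166 [ 590. -130.  166.] z12 [ 671. -117.   12.]
[376 242] z166 [ 517. -140.  166.] z12 [ 587. -128.   12.]
[328 225] z166 [504. -33. 166.] z12 [571.  -3.  12.]
top [[323, 181], [366, 191], [361, 221], [322, 211]] 1315.5
[323 181] z166 [575.  -0. 166.] z12 [691.  45.  12.]
[366 191] z166 [ 590. -128.  166.] z12 [ 708. -106.   12.]
[361 221] z166 [ 487. -148.  166.] z12 [ 587. -130.   12.]
[322 211] z166 [476. -38. 166.] z12 [574.  -0.  12.]
```

View pics/crop.png

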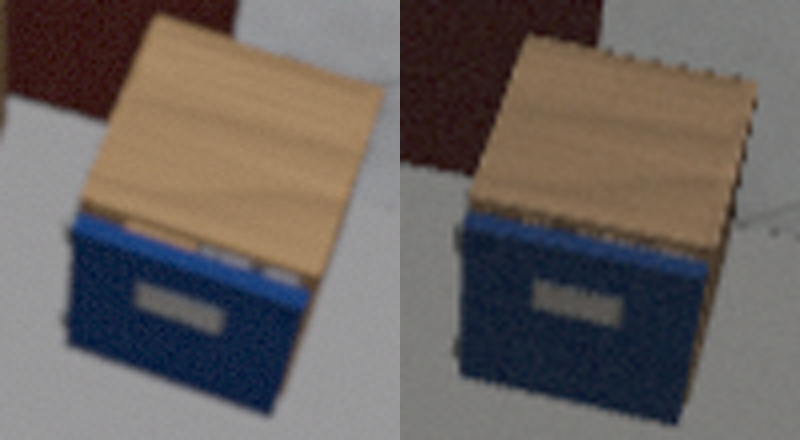

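In the crop, the lighter blue strip is the door's 12 mm top face. Its inner edge runs from about (329,194) to (387,212) in the scene view. Next I check the neighbours and work out the targets.

Run:
```python
from h import *
r=lambda v:np.round(v).tolist()
print('outer top L,R scene',r(plane('scene',(328.5,199.5),166)),r(plane('scene',(386.5,216.8),166)))
print('outer top L,R top',r(plane('top',(321.8,185.8),166)),r(plane('top',(367.5,197),166)))  # from crop scaling
print('wood top front-left/right scene z170',r(plane('scene',(330,191.5),170)),r(plane('scene',(389.5,209),170)))
print('wood back L/R',r(plane('scene',(348.5,143.5),170)),r(plane('scene',(405.5,163),170)))
print('arch L front bottom, top',r(plane('scene',(416,289),0)),r(plane('scene',(441,243),297)),r(plane('scene',(464,145),297)), r(plane('top',(394,254),0)))
print('flask top',tri((221,103),(237,125)),'glue',tri((205,160),(226,165)))
print('rail corner',tri((122,240),(166,232)),tri((195,112),(215,135)))
print('brown front top L/R',r(plane('scene',(237,172),166)),r(plane('scene',(293,192),166)))
print('ink',r(plane('scene',(360,307),16)),'folder',r(plane('scene',(278,270),8)))
# model
ax=np.radians(6.9);x=np.array([np.cos(ax),np.sin(ax)]);y=np.array([-np.sin(ax),np.cos(ax)])
H=np.array([577,1.]);
o=H+63*x-66*y
for n in('scene','top'):
    print(n,proj(n,[np.r_[o+a*x+b*y,c] for a,b,c in((-75,68,166),(-75,-68,166),(-75,68,12),(-75,-68,12),(-63,68,166),(-63,-68,166),(75,70,170),(75,-70,170))]).round(1).tolist())
```

```text
outer top L,R scene [560.0, -6.0, 166.0] [582.0, -135.0, 166.0]
outer top L,R top [557.0, -4.0, 166.0] [571.0, -139.0, 166.0]
wood top front-left/right scene z170 [577.0, -0.0, 170.0] [600.0, -134.0, 170.0]
wood back L/R [712.0, 21.0, 170.0] [726.0, -117.0, 170.0]
arch L front bottom, top [527.0, -261.0, 0.0] [512.0, -254.0, 297.0] [735.0, -217.0, 297.0] [522.0, -260.0, 0.0]
flask top [653.46480978 330.8101553  198.3642513 ] glue [515.07430403 290.58750548 168.36605247]
rail corner [285.38080532 382.37374482  72.24467913] [635.66988486 412.02568574 137.61117297]
brown front top L/R [524.0, 209.0, 166.0] [539.0, 72.0, 166.0]
ink [421.0, -164.0, 16.0] folder [411.0, 48.0, 8.0]
scene [[326.7, 196.4], [385.6, 216.7], [325.2, 226.3], [377.2, 244.8], [328.6, 192.0], [387.3, 212.1], [348.7, 143.1], [406.3, 161.6]]
top [[321.1, 183.4], [366.9, 193.9], [320.5, 212.9], [361.5, 222.9], [322.2, 180.3], [367.7, 190.7], [333.5, 146.5], [377.6, 155.8]]
```

```bash
python3 -m pendant '0 0 0 0 0 -1.3 -1;0 0 0 0 0 -2.6 -1;0 0 -1 -1.07 -1.19 -2.6 -1;0 0 -2 -2.14 -2.38 -2.6 -1;0 0 -3 -3.2 -3.57 -2.6 -1;0 0 -3.2 -4.28 -4.76 -2.6 -1;0 0 -3.2 -5.35 -5.95 -2.6 -1;0 0 -3.2 -5.35 -5.95 -2.6 -1;0 0 -3.2 -5.35 -5.95 -2.6 -1'
```

```text
t: 1.23
ee_pos: [365.7, 247.0, 325.3]
ee_rot: [[-0.992, -0.123, 0.0], [-0.123, 0.992, -0.0], [-0.0, -0.0, -1.0]]
wrist_force: [-0.7, 0.3, -0.6]
width: 0.3
finger_force: 0.0
```

```bash
python3 -m pendant '0 0 0 -.3 -1 0 -1;0 0 0 -.6 -2 0 -1;0 0 0 -.9 -3 0 -1;0 0 0 -1.2 -4 0 -1;0 0 0 -1.5 -5 0 -1;0 0 0 -1.8 -6 0 -1;0 0 0 -2.1 -7 0 -1;0 0 0 -2.35 -7.66 0 -1;0 0 0 -2.35 -7.66 0 -1' && python3 -m pendant '0 0 0 0 0 1 -1;0 0 0 0 0 2 -1;0 0 0 0 0 3 -1;0 0 0 0 0 3.7 -1;0 0 0 0 0 3.7 -1;0 0 0 0 0 3.7 -1'
python3 - <<'E'
from h import *
a=cv2.resize(cams.snapshot('scene')[110:310,260:460,::-1],(400,400),interpolation=2)
b=cv2.resize(cams.snapshot('top')[90:290,250:450,::-1],(400,400),interpolation=2)
cv2.imwrite('pics/near.png',np.hstack([a,b]));print(readout.get_state()['joint_pos'])
E
```

```text
t: 2.35
ee_pos: [529.9, -116.5, 324.7]
ee_rot: [[-0.992, -0.123, -0.001], [-0.123, 0.992, -0.002], [0.001, -0.002, -1.0]]
wrist_force: [-0.7, 0.8, -0.6]
width: -0.1
finger_force: 0.0
t: 3.1
ee_pos: [531.1, -112.9, 141.7]
ee_rot: [[-0.992, -0.13, 0.002], [-0.13, 0.992, 0.0], [-0.002, 0.0, -1.0]]
wrist_force: [-0.3, -0.7, 0.1]
width: 0.1
finger_force: 0.0
[-0.44403962  0.31814227  0.70383496  1.87233476 -0.23937381  1.03254132
  2.05869198]
```

View pics/near.png

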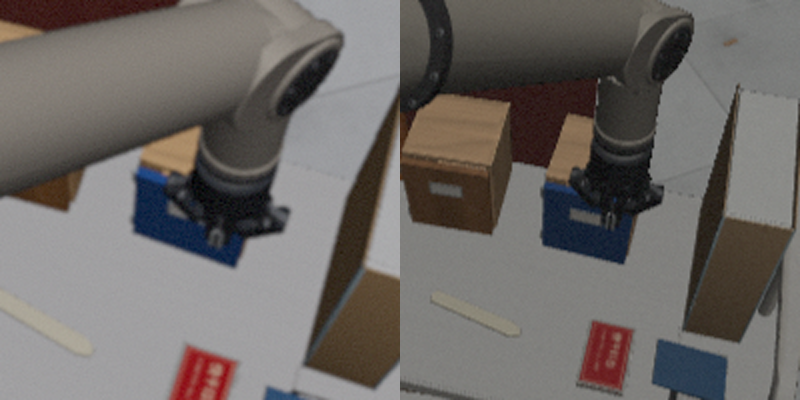

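The closed fingertips are in front of the blue door near its free edge, well clear of the archive box. I now approach slowly.

```bash
python3 -m pendant '0 0 0 -.2 0 0 -1;0 0 0 -.4 0 0 -1;0 0 0 -.5 0 0 -1;0 0 0 -.53 0 0 -1;0 0 0 -.56 0 0 -1;0 0 0 -.56 0 0 -1' | egrep 'pos|force'; python3 -m pendant '0 0 0 -.02 0 0 -1;0 0 0 -.04 0 0 -1;0 0 0 -.04 0 0 -1'| egrep 'pos|force'
```

```text
ee_pos: [557.7, -109.9, 140.2]
wrist_force: [0.4, -0.5, -0.2]
finger_force: 0.0
ee_pos: [559.9, -109.5, 140.3]
wrist_force: [1.0, 0.3, 0.3]
finger_force: 0.0
```

```bash
for i in 1; do python3 -m pendant '0 0 0 -.03 0 0 -1;0 0 0 -.06 0 0 -1;0 0 0 -.06 0 0 -1'| egrep 'pos|force'; done; python3 -m pendant '0 0 0 -.02 0 0 -1;0 0 0 -.04 0 0 -1;0 0 0 -.04 0 0 -1'| egrep 'pos|wrist'
```

```text
ee_pos: [563.0, -109.1, 140.3]
wrist_force: [-0.7, 0.2, 0.4]
finger_force: 0.0
ee_pos: [564.8, -108.8, 140.2]
wrist_force: [0.8, -0.1, 0.6]
```

```bash
python3 -m pendant '0 0 0 -.02 -.1 0 -1;0 0 0 -.04 -.1 0 -1;0 0 0 -.04 -.1 0 -1'| egrep 'pos|wrist'; python3 -m pendant '0 0 0 -.02 0 0 -1;0 0 0 -.04 0 0 -1;0 0 0 -.04 0 0 -1'| egrep 'pos|wrist'
```

```text
ee_pos: [567.5, -113.6, 140.3]
wrist_force: [1.5, -0.4, -0.2]
ee_pos: [569.5, -113.2, 140.3]
wrist_force: [0.5, -0.0, -0.7]
```

```bash
python3 -m pendant '0 0 0 -.02 0 0 -1;0 0 0 -.04 0 0 -1;0 0 0 -.04 0 0 -1'| egrep 'pos|wrist'
```

```text
ee_pos: [571.5, -113.0, 140.3]
wrist_force: [-0.9, -0.3, 0.4]
```

```bash
python3 -m pendant '0 0 0 -.02 0 0 -1;0 0 0 -.04 0 0 -1;0 0 0 -.04 0 0 -1'| egrep 'pos|wrist'
```

```text
ee_pos: [573.4, -112.8, 140.3]
wrist_force: [-0.5, 0.2, -0.3]
```

```bash
python3 -m pendant '0 0 0 -.02 0 0 -1;0 0 0 -.04 0 0 -1;0 0 0 -.04 0 0 -1'| egrep 'pos|wrist'
```

```text
ee_pos: [575.5, -112.5, 140.3]
wrist_force: [0.4, 0.2, -0.4]
```

```bash
python3 -m pendant '0 0 0 -.02 0 0 -1;0 0 0 -.03 0 0 -1;0 0 0 -.03 0 0 -1'| egrep 'pos|wrist'
python3 - <<'E'
from h import *
a=cv2.resize(cams.snapshot('scene')[170:260,310:410,::-1],(400,360),interpolation=2)
b=cv2.resize(cams.snapshot('top')[150:240,300:400,::-1],(400,360),interpolation=2)
cv2.imwrite('pics/near2.png',np.hstack([a,b]))
E
```

```text
ee_pos: [576.9, -112.3, 140.3]
wrist_force: [-0.7, -0.3, -0.0]
```

View pics/near2.png

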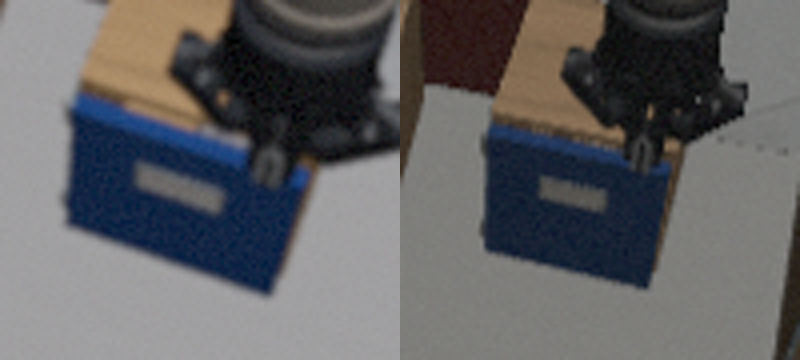

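The fingertips are at the door's upper outer edge, about (377,216) in the scene view, and the door is still shut. I keep creeping in.

```bash
python3 -m pendant '0 0 0 -.02 0 0 -1;0 0 0 -.03 0 0 -1;0 0 0 -.03 0 0 -1'| egrep 'pos|wrist'
```

```text
ee_pos: [578.4, -112.1, 140.3]
wrist_force: [0.7, 0.5, -0.4]
```

```bash
python3 -m pendant '0 0 0 -.02 0 0 -1;0 0 0 -.03 0 0 -1;0 0 0 -.03 0 0 -1'| egrep 'pos|wrist'
```

```text
ee_pos: [579.9, -112.0, 140.3]
wrist_force: [-0.2, -0.1, -1.2]
```

```bash
python3 -m pendant '0 0 0 -.02 0 0 -1;0 0 0 -.03 0 0 -1;0 0 0 -.03 0 0 -1'| egrep 'pos|wrist'
```

```text
ee_pos: [581.3, -111.8, 140.3]
wrist_force: [0.3, -0.3, -0.2]
```

```bash
python3 -m pendant '0 0 0 -.02 0 0 -1;0 0 0 -.03 0 0 -1;0 0 0 -.03 0 0 -1'| egrep 'pos|wrist'
```

```text
ee_pos: [582.9, -111.5, 140.3]
wrist_force: [-0.3, -0.4, -0.3]
```

```bash
python3 -m pendant '0 0 0 -.02 0 0 -1;0 0 0 -.03 0 0 -1;0 0 0 -.03 0 0 -1'| egrep 'pos|wrist'
```

```text
ee_pos: [584.3, -111.4, 140.3]
wrist_force: [0.2, 0.1, -0.2]
```

```bash
python3 -m pendant '0 0 0 -.02 0 0 -1;0 0 0 -.03 0 0 -1;0 0 0 -.03 0 0 -1'| egrep 'pos|wrist'
python3 - <<'E'
from h import *
a=cv2.resize(cams.snapshot('scene')[170:260,310:410,::-1],(400,360),interpolation=2)
b=cv2.resize(cams.snapshot('top')[150:240,300:400,::-1],(400,360),interpolation=2)
cv2.imwrite('pics/near3.png',np.hstack([a,b]));p=readout.get_state()['ee_pos'];print(proj('scene',p),proj('top',p))
E
```

```text
ee_pos: [585.8, -111.2, 140.3]
wrist_force: [0.9, 0.7, 0.7]
[[375.76711687 215.93871758]] [[359.17510059 195.60566939]]
```

View pics/near3.png

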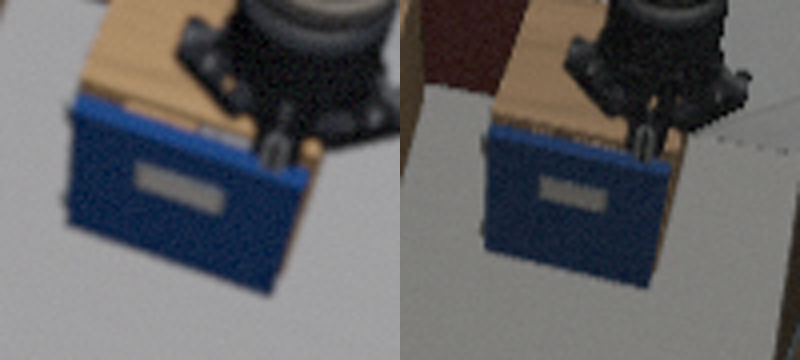

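Run:
```python
from h import *
D={'near':((531.1,-112.9,141.7),(367.5,232),(250+210/2,90+228/2)),'n2':((576.9,-112.3,140.3),(376.5,216.5),(300+242/4,150+172/4)),'n3':((585.8,-111.2,140.3),(379,212.3),(300+245/4,150+160/4))}
for k,(p,a,b) in D.items(): print(k,proj('scene',p).round(1),a,proj('top',p).round(1),b,tri(a,b).round(),plane('scene',a,140).round(),plane('top',b,140).round())
```

```text
near [[365.9 235.8]] (367.5, 232) [[353.4 209.6]] (355.0, 204.0) [ 521. -117.  185.] [ 542. -112.  140.] [ 553. -110.  140.]
n2 [[374.5 219.3]] (376.5, 216.5) [[358.5 198. ]] (360.5, 193.0) [ 562. -118.  185.] [ 585. -113.  140.] [ 597. -112.  140.]
n3 [[375.8 215.9]] (379, 212.3) [[359.2 195.6]] (361.25, 190.0) [ 574. -118.  184.] [ 598. -114.  140.] [ 608. -110.  140.]
```

Run:
```python
from h import *
for n in('scene','top'):
    a=cv2.imread(f'pics/{n}0.png').astype(float)
    b=np.mean([cams.snapshot(n)[:,:,::-1].astype(float) for _ in range(2)],0)
    d=np.abs(cv2.GaussianBlur(a,(3,3),0)-cv2.GaussianBlur(b,(3,3),0)).sum(2)
    y0,x0=(204,368) if n=='scene' else (182,350)
    print(n,'cols',x0,'..',x0+21);
    for y in range(y0,y0+18): print(y,d[y,x0:x0+22].astype(int))
```

```text
scene cols 368 .. 389
204 [ 22  20  23  13  25  96 172 204 181 150 150 173 198 230 277 315 328 312
 268 231 231 256]
205 [ 21  21  22  11  21  77 128 135 106  93 112 133 144 174 236 292 304 259
 182 127 127 170]
206 [ 18  22  22   7  26  71 100  93  76  87 113 119 109 128 189 251 260 197
 105  45  43  88]
207 [ 13  20  22   5  31  68  82  78  88 125 155 142 113 117 163 214 211 139
  51   1   0  31]
208 [ 10  14  19   6  21  49  58  63  94 148 183 166 137 143 179 207 180  99
  22  14  19   3]
209 [ 14  10   9   6   5  21  37  51  69 126 161 153 142 167 206 218 167  80
  16  12  20  18]
210 [ 15  10   8   9  10  14  37  57  71  84 106 100 106 147 194 198 139  59
  10   9  18  22]
211 [ 13  11  13  15  15  16  33  53  66  79  80  70  59  88 126 127  84  28
   5  16  19  22]
212 [17 18 17 14 11 11 18 31 43 55 59 62 48 33 47 48 28  4 13 17 17 19]
213 [15 18 16 11 11 10  9 11 15 24 32 41 34 18  5  2  6 11 16 15 14 16]
214 [ 7  7  7  8 14 14 11 14 14  8 11 15 18 19 18 14 13 16 18 18 18 19]
215 [ 7  6  5  8 14 13 11 15 15 12 10  9  7  9 13 15 15 14 16 19 24 25]
216 [10 18 15  7  7  9 10 12 1
[... 1046 characters left out ...]
69  90 108  78  24   1
   3   5   2   2]
189 [ 5  4  4  1  1  4  2 13 28 63 96 81 56 60 61 38 11  2  1  3  4  4]
190 [ 7  7  2  3  4  5  4  2 13 28 47 38 22 18 18 11  3  2  1  1  4  5]
191 [ 9  8  3  4  5  2  3  2  2  6 12 14 11  4  1  1  0  0  1  1  1  4]
192 [1 5 2 1 3 6 5 4 2 3 3 7 2 3 1 1 1 2 1 3 3 4]
193 [6 1 2 3 8 6 2 2 2 3 1 3 1 2 1 1 2 3 0 3 4 4]
194 [3 8 7 3 9 3 5 4 5 4 1 1 1 2 1 1 2 2 1 1 2 3]
195 [11 15 12  1  8  3  4  4  3  0  3  2  2  6  2  3  2  2  2  2  4  5]
196 [ 9 11 10  4  3  4  3  2  3  3  1  1  2  2  1  3  5  5  4  4  6  6]
197 [8 7 6 3 2 5 2 3 1 3 7 6 3 4 1 1 3 4 5 6 6 6]
198 [9 8 6 1 3 5 2 4 6 5 6 5 5 6 3 0 3 5 5 6 6 7]
199 [8 8 8 6 2 3 1 1 0 2 2 4 5 4 3 2 5 6 6 6 7 9]
```

The images show the real fingertip about 25 mm higher than the reported TCP, passing just over the door's top edge. The lowest changed pixels are (379,213) in the scene view and (361,190) in the top view, and the door hasn't moved. I'll back off, go lower and try again.

```bash
python3 -m pendant '0 0 0 .3 0 0 -1;0 0 0 .6 0 0 -1;0 0 0 .8 0 0 -1;0 0 0 .8 -.05 .3 -1;0 0 0 .8 -.05 .55 -1;0 0 0 .8 -.05 .55 -1' | egrep 'pos|wrist'
python3 - <<'E'
from h import *
for n in('scene','top'):
    a=cv2.imread(f'pics/{n}0.png').astype(float);b=cams.snapshot(n)[:,:,::-1].astype(float)
    d=np.abs(cv2.GaussianBlur(a,(3,3),0)-cv2.GaussianBlur(b,(3,3),0)).sum(2)>45
    d[:, :300]=0
    y,x=np.nonzero(cv2.morphologyEx(d.astype(np.uint8),cv2.MORPH_OPEN,np.ones((3,3))));m=y.max();print(n,m,x[y>=m-1],proj(n,readout.get_state()['ee_pos']))
E
```

```text
ee_pos: [545.5, -118.4, 111.0]
wrist_force: [0.2, 0.3, -0.3]
scene 235 [368 369 370 371 372 373 374 372 373 374] [[369.82779329 237.01663548]]
top 201 [367 368 369 370 371 372 368 369 370] [[356.30805375 211.96702406]]
```

```bash
python3 -m pendant '0 0 0 -.15 0 0 -1;0 0 0 -.25 0 0 -1;0 0 0 -.3 0 0 -1;0 0 0 -.3 0 0 -1' | egrep 'pos|wrist';python3 -m pendant '0 0 0 -.02 0 0 -1;0 0 0 -.04 0 0 -1;0 0 0 -.04 0 0 -1'| egrep 'pos|wrist'
```

```text
ee_pos: [561.5, -116.8, 112.8]
wrist_force: [-0.8, -0.9, -0.6]
ee_pos: [563.3, -116.6, 112.8]
wrist_force: [0.0, -0.3, -0.9]
```

```bash
python3 -m pendant '0 0 0 -.02 0 0 -1;0 0 0 -.04 0 0 -1;0 0 0 -.04 0 0 -1'| egrep 'pos|wrist'
```

```text
ee_pos: [565.4, -116.3, 112.8]
wrist_force: [-0.2, 0.0, 0.1]
```

```bash
python3 -m pendant '0 0 0 -.02 0 0 -1;0 0 0 -.04 0 0 -1;0 0 0 -.04 0 0 -1'| egrep 'pos|wrist'
```

```text
ee_pos: [567.4, -116.0, 112.8]
wrist_force: [-0.2, -1.0, -1.3]
```

```bash
python3 -m pendant '0 0 0 -.02 0 0 -1;0 0 0 -.04 0 0 -1;0 0 0 -.04 0 0 -1'| egrep 'pos|wrist'
```

```text
ee_pos: [568.8, -115.9, 112.7]
wrist_force: [-1.1, -0.5, 0.9]
```

```bash
python3 -m pendant '0 0 0 -.02 0 0 -1;0 0 0 -.04 0 0 -1;0 0 0 -.04 0 0 -1'| egrep 'pos|wrist'
```

```text
ee_pos: [570.5, -115.9, 112.7]
wrist_force: [-4.5, -0.4, 2.8]
```

```bash
python3 -m pendant '0 0 0 -.02 0 0 -1;0 0 0 -.04 0 0 -1;0 0 0 -.04 0 0 -1'| egrep 'pos|wrist'
```

```text
ee_pos: [573.1, -115.8, 112.7]
wrist_force: [-4.5, -2.3, 1.9]
```

```bash
python3 -m pendant '0 0 0 -.02 0 0 -1;0 0 0 -.02 0 0 -1'| egrep 'pos|wrist'; python3 -m pendant '0 0 0 .3 0 0 -1;0 0 0 1 0 0 -1;0 0 0 2 0 0 -1;0 0 0 2.4 0 0 -1;0 0 0 2.4 0 0 -1;0 0 0 2.4 0 0 -1;0 0 0 2.4 0 0 -1'| egrep 't:|pos|wrist'
python3 - <<'E'
from h import *
a=cv2.resize(cams.snapshot('scene')[140:290,290:440,::-1],(400,400),interpolation=2)
b=cv2.resize(cams.snapshot('top')[130:270,280:420,::-1],(400,400),interpolation=2)
cv2.imwrite('pics/ajar.png',np.hstack([a,b]))
E
```

```text
ee_pos: [574.1, -115.7, 112.7]
wrist_force: [-4.1, -2.6, 1.6]
t: 14.7
ee_pos: [456.8, -130.3, 113.0]
ee_rot: [[-0.992, -0.13, 0.002], [-0.13, 0.992, -0.001], [-0.001, -0.001, -1.0]]
wrist_force: [-0.7, 0.4, -0.3]
```

View pics/ajar.png

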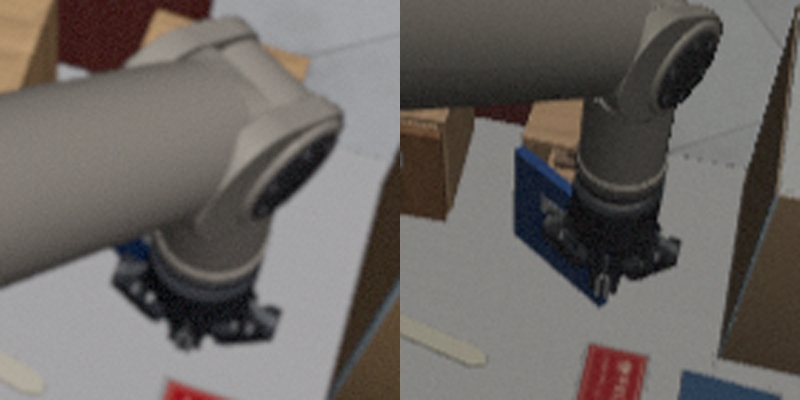

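The blue door has sprung ajar: its bottom free corner is at about (351,237) in the top view, and the gripper is clear in front. Now I raise the tool and measure the angle.

```bash
python3 -m pendant '0 0 0 .5 0 -1 -1;0 0 0 .8 0 -2 -1;0 0 0 .8 -1 -2.6 -1;0 0 0 .8 -1 -2.6 -1;0 0 0 .8 -1 -2.6 -1'| egrep 't:|pos|wrist'
python3 - <<'E'
from h import *
im=cams.snapshot('top')[:,:,::-1].copy();cv2.imwrite('pics/t2.png',im)
hsv=cv2.cvtColor(im,cv2.COLOR_BGR2HSV);m=cv2.inRange(hsv,(100,120,30),(130,255,255));k=np.zeros_like(m);k[150:245,310:375]=m[150:245,310:375]
c=max(cv2.findContours(k,0,2)[0],key=cv2.contourArea);q=cv2.approxPolyDP(cv2.convexHull(c),3,True)[:,0]
for p in q: print(p,plane('top',p,12).round(),plane('top',p,166).round())
x=np.array([.991,.13]);y=np.array([-.13,.991]);H=np.array([578,-1.])
for th in(.4,.5,.6,.7):
    e=H-136*(np.sin(th)*x+np.cos(th)*y)
    e2=e-12*(np.cos(th)*x-np.sin(th)*y)
    print(th,e.round(),e2.round(),proj('top',[np.r_[e2,12],np.r_[e2,166],np.r_[e,166]]).round(1).tolist())
E
```

```text
t: 15.42
ee_pos: [421.9, -184.9, 242.3]
ee_rot: [[-0.992, -0.128, -0.001], [-0.128, 0.992, 0.0], [0.001, 0.001, -1.0]]
wrist_force: [-0.6, -0.0, -1.1]
[321 182] [684.  50.  12.] [570.   4. 166.]
[356 207] [632. -97.  12.] [ 526. -120.  166.]
[351 235] [ 526. -118.   12.] [ 435. -138.  166.]
[321 211] [572.   3.  12.] [475. -36. 166.]
0.4 [ 542. -132.] [ 530. -129.] [[354.8, 235.1], [359.4, 206.8], [361.9, 204.1]]
0.5 [ 529. -128.] [ 518. -123.] [[351.7, 237.7], [356.1, 209.6], [358.9, 207.0]]
0.6 [ 516. -122.] [ 506. -117.] [[348.4, 240.0], [352.4, 212.1], [355.5, 209.8]]
0.7 [ 505. -115.] [ 495. -109.] [[344.8, 242.1], [348.3, 214.2], [351.8, 212.2]]
```

View pics/t2.png

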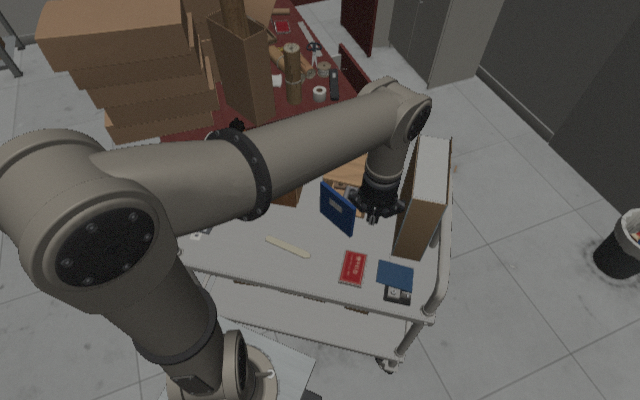

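The door stands ajar at about 0.5 rad, with its bottom free corner at (351,235) in the top view. The tool is to its right and raised. Next I go over the gap behind the door and down into it.

```bash
python3 -m pendant '0 0 0 -.8 .6 0 -1;0 0 0 -1.7 1.1 0 -1;0 0 0 -2.6 1.28 0 -1;0 0 0 -3.19 1.28 0 -1;0 0 0 -3.19 1.28 0 -1;0 0 0 -3.19 1.28 0 -1;0 0 0 -3.19 1.28 0 -1'| egrep 't:|pos|wrist'
```

```text
t: 16.35
ee_pos: [570.8, -101.6, 242.6]
ee_rot: [[-0.992, -0.128, -0.001], [-0.128, 0.992, 0.001], [0.001, 0.001, -1.0]]
wrist_force: [-0.3, -0.3, 0.4]
```

```bash
python3 -m pendant '0 0 0 0 0 .7 -1;0 0 0 0 0 1.1 -1;0 0 0 0 0 1.4 -1;0 0 0 0 0 1.6 -1;0 0 0 0 0 1.6 -1'| egrep 't:|pos|wrist';  python3 -m pendant '0 0 0 0 0 .2 -1;0 0 0 0 0 .4 -1;0 0 0 0 0 .6 -1;0 0 0 0 0 .8 -1;0 0 0 0 0 .88 -1;0 0 0 0 0 .88 -1'| egrep 't:|pos|wrist'
```

```text
t: 16.98
ee_pos: [571.6, -101.4, 162.5]
ee_rot: [[-0.992, -0.129, -0.001], [-0.129, 0.992, 0.0], [0.001, 0.0, -1.0]]
wrist_force: [0.2, 0.6, -0.1]
t: 17.73
ee_pos: [571.7, -101.4, 118.4]
ee_rot: [[-0.992, -0.129, -0.001], [-0.129, 0.992, 0.0], [0.001, 0.0, -1.0]]
wrist_force: [0.6, -0.7, -0.3]
```

```bash
python3 -m pendant '0 0 0 .13 .09 0 -1;0 0 0 .27 .17 0 -1;0 0 0 .39 .23 0 -1;0 0 0 .5 .28 0 -1;0 0 0 .62 .34 0 -1;0 0 0 .73 .42 0 -1;0 0 0 .83 .5 0 -1;0 0 0 .93 .57 0 -1;0 0 0 .93 .57 0 -1'| egrep 't:|pos|wrist'
```

```text
t: 18.85
ee_pos: [521.6, -78.7, 118.7]
ee_rot: [[-0.992, -0.129, -0.0], [-0.129, 0.992, 0.0], [0.0, 0.001, -1.0]]
wrist_force: [-0.2, -0.2, 0.2]
```

```bash
python3 -m pendant '0 0 0 .09 .1 0 -1;0 0 0 .17 .19 0 -1;0 0 0 .25 .29 0 -1;0 0 0 .32 .4 0 -1;0 0 0 .38 .52 0 -1;0 0 0 .44 .63 0 -1;0 0 0 .48 .75 0 -1;0 0 0 .52 .87 0 -1;0 0 0 .56 .99 0 -1;0 0 0 .56 .99 0 -1'| egrep 't:|pos|wrist'; python3 -m pendant '0 0 0 0 -.1 0 -1;0 0 0 0 -.5 0 -1;0 0 0 0 -1 0 -1;0 0 0 0 -1 -1 -1;0 0 0 0 -1 -2.2 -1;0 0 0 .5 -2 -2.2 -1;0 0 0 .5 -2 -2.2 -1;0 0 0 .5 -2 -2.2 -1'| egrep 't:|pos|wrist'
python3 - <<'E'
from h import *
a=cams.snapshot('top')[100:340,220:480,::-1];b=cams.snapshot('scene')[100:340,220:480,::-1]
cv2.imwrite('pics/end.png',cv2.resize(np.hstack([a,b]),(790,365)))
E
```

```text
t: 20.1
ee_pos: [487.7, -33.0, 118.7]
ee_rot: [[-0.992, -0.13, -0.0], [-0.13, 0.992, 0.0], [0.0, 0.0, -1.0]]
wrist_force: [0.4, -0.1, 0.2]
t: 21.1
ee_pos: [475.8, -136.2, 228.6]
ee_rot: [[-0.992, -0.127, -0.0], [-0.127, 0.992, 0.001], [0.0, 0.001, -1.0]]
wrist_force: [0.7, 0.4, -0.9]
```

View pics/end.png

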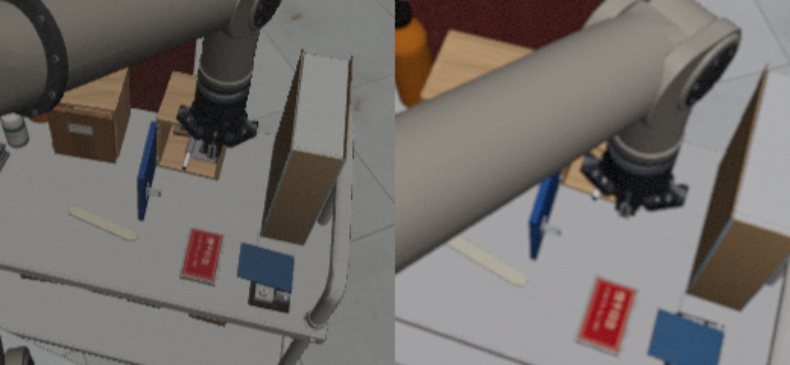

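The blue door stands wide open, with its bottom free corner at about (313,243) in the top view. The gripper is clear and everything else is in place. I check the angle before handing in.

Run:
```python
from h import *
im=cams.snapshot('top')[:,:,::-1].copy()
hsv=cv2.cvtColor(im,cv2.COLOR_BGR2HSV);m=cv2.inRange(hsv,(100,120,30),(130,255,255));k=np.zeros_like(m);k[170:255,295:335]=m[170:255,295:335]
c=max(cv2.findContours(k,0,2)[0],key=cv2.contourArea);q=cv2.approxPolyDP(cv2.convexHull(c),2,True)[:,0]
print(q.tolist())
x=np.array([.991,.13]);y=np.array([-.13,.991]);H=np.array([578,-1.])
for th in(1.3,1.4,1.5,1.6):
    e=H-136*(np.sin(th)*x+np.cos(th)*y);e2=e-12*(np.cos(th)*x-np.sin(th)*y)
    print(th,proj('top',[np.r_[e2,12],np.r_[e,12],np.r_[e2,166],np.r_[e,166]]).round(1).tolist())
```

```text
[[320, 180], [321, 211], [312, 243], [311, 215]]
1.3 [[319.2, 246.9], [323.1, 246.9], [319.7, 219.3], [324.1, 219.3]]
1.4 [[314.7, 246.3], [318.6, 246.7], [314.7, 218.7], [319.1, 219.1]]
1.5 [[310.4, 245.4], [314.2, 246.1], [309.8, 217.7], [314.1, 218.5]]
1.6 [[306.2, 244.1], [309.9, 245.1], [305.2, 216.3], [309.3, 217.4]]
```

```bash
python3 -c "
from plant import manip
print(manip.close_job())"
```

```text
the job is handed in; nothing more can be done
None
```

I pressed the blue door until its catch let go, let it spring ajar on its own (about 0.5 rad), then pushed it open to about 1.47 rad, just short of a right angle. The other things looked undisturbed in the last pictures, and I handed the job in at about 21 s with the arm clear, but no verdict came back.

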